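# Lid the four pots

## Task

Four white pots stand open on the table and their four wooden lids lie scattered among them. Put each lid on the pot it fits by size, so that it sits level on the rim with its plug in the mouth; the pots stay upright where they stand. Leave the kitchen timer and the teaspoon where they are.

Things in the scene. Friction and masses are not known exactly. Their poses are not given: they have to be found in the camera images.
- pot_small: the smallest of four round white ceramic pots, open at the top, standing loose on the table: outside diameter 62 mm, height 48 mm, wall 5 mm (mouth 52 mm). Origin: centre of its underside; z up.
- lid_small: smallest of four light-wood lids, lying knob up; belongs on the smallest pot. Origin: centre of the plug's underside, z up. z 0-10 mm: plug, 40 mm wide tapering to 32 at the bottom (6 mm play each side in the mouth); z 10-18: flange, 66 mm wide; z 18-48: knob, 22 mm wide, to lift it by. Seated, the flange rests on the rim, origin 38 mm above the pot's.
- pot_medium: the second smallest of four round white ceramic pots, open at the top, standing loose on the table: outside diameter 80 mm, height 54 mm, wall 5 mm (mouth 70 mm). Origin: centre of its underside; z up.
- lid_medium: second smallest of four light-wood lids, lying knob up; belongs on the second smallest pot. Origin: centre of the plug's underside, z up. z 0-10 mm: plug, 58 mm wide tapering to 50 at the bottom (6 mm play each side in the mouth); z 10-18: flange, 84 mm wide; z 18-48: knob, 22 mm wide, to lift it by. Seated, the flange rests on the rim, origin 44 mm above the pot's.
- pot_large: the second largest of four round white ceramic pots, open at the top, standing loose on the table: outside diameter 98 mm, height 60 mm, wall 5 mm (mouth 88 mm). Origin: centre of its underside; z up.
- lid_large: second largest of four light-wood lids, lying knob up; belongs on the second largest pot. Origin: centre of the plug's underside, z up. z 0-10 mm: plug, 76 mm wide tapering to 68 at the bottom (6 mm play each side in the mouth); z 10-18: flange, 102 mm wide; z 18-48: knob, 22 mm wide, to lift it by. Seated, the flange rests on the rim, origin 50 mm above the pot's.
- pot_extra_large: the largest of four round white ceramic pots, open at the top, standing loose on the table: outside diameter 116 mm, height 66 mm, wall 5 mm (mouth 106 mm). Origin: centre of its underside; z up.
- lid_extra_large: largest of four light-wood lids, lying knob up; belongs on the largest pot. Origin: centre of the plug's underside, z up. z 0-10 mm: plug, 94 mm wide tapering to 86 at the bottom (6 mm play each side in the mouth); z 10-18: flange, 120 mm wide; z 18-48: knob, 22 mm wide, to lift it by. Seated, the flange rests on the rim, origin 56 mm above the pot's.
- timer: bystander: a white wind-up kitchen timer with a red knob, 62 mm across, 44 mm high, loose. Origin: centre of its underside.
- teaspoon: bystander: a steel teaspoon lying loose, 130 x 26 x 11 mm, long axis its x. Origin: centre of its underside.
Mind the look-alikes: they are no part of the job. What is shaped like the lid_medium but turquoise is not meant.

How it is judged:
By the outcome, as a careful person would: the job done as asked, in the order asked, and still so for the second after the job is handed in, with the robot touching nothing.
It also fails if it takes over 99 s, if anything falls off the work surface, if the arm or the gripper's body presses on something with over 40 N, if the wrist force passes 120 N, or if a joint passes its speed limit or range.

## Robot

A 6-joint arm with a two-finger parallel gripper is mounted at the origin on a cart in front of the work surface, level with it; the furniture and walls round the work are solid. World frame = base frame: x ahead of the robot, y to its left, z up, the work surface at z = 0. Lengths are in m, angles in rad, forces in N, time in s.
With the tool pointing down it reaches from about 0.325 to 0.925 m from the base axis. Payload 3.1 kg.
Tool frame: the origin (TCP) lies at the very end of the fingers, on their centre line; the grasp point (between the pads) lies 19 mm behind it; z points along the fingers, y is the line along which they close (so a half turn about z gives the same grasp; the last joint's range is limited). The gripper opens to 85 mm and grips with 20 to 120 N. Pads are 22 mm wide; open, the fingers measure 114 mm over their backs; the gripper's body (76 mm by 85 mm) begins 54 mm behind the grasp point. The pads swing forward as they close: fully open they stand 13 mm farther back than shut.
Start: joints at [0.993, 0.217, 1.613, -0, 1.311, -0.112], TCP at [0.281, 0.558, 0.231] pointing down, gripper open.
Joint ranges: [-2.75, 2.75], [-0.78, 2.1], [0.31, 2.55], [-1.13, 4.27], [0.13, 2.63], [-2.58, 2.58]. Speed limits (rad/s): [2.79, 2.79, 3.14, 3.14, 3.14, 3.14].

## Interface

Orientations are given as a unit quaternion [x, y, z, w].
In Python, from bench import manip gives the robot as it stands. Calls block until the motion is done:
- manip.move_pose(position, orientation): joint-space move of the TCP to a pose.
- manip.move_linear(position, frame=None, rate=0.15, until_force=None): straight line of the TCP; frame=None keeps the orientation; rate is the mean speed in m/s. With until_force (N) it stops when the force on the tool has changed by that much, and returns True; else False.
- manip.movej(angles): joint-space move.
- manip.gripper_open() and manip.grasp(effort=None): open the fingers fully, or close them until they stop; effort is the grip in N (None keeps the last).
- manip.sleep(seconds).
- manip.ik(position, orientation): joint angles nearest the present ones, or None.
- manip.state(): the state.
- manip.camera(name): name is "side" or "top"; returns (picture, depth): 384x512x3 uint8, blue, green, red; 384x512 float32, m along the optical axis (not along the pixel's ray), 0 where there is no reading.
- manip.camera_model(name): a dict with "fx", "fy", "cx", "cy" (pixels), "dist" ([k1, k2, p1, p2, k3] as OpenCV has them; the pictures are not rectified), "T" (4x4, takes a point from camera to world coordinates). Camera axes: x right, y down, z forward; pixel columns grow to the right and rows downward; lengths in m; the calibration is good to about 2 mm. A picture is of the moment at which its call begins. camera_model takes no time and is no camera call.
A pose or a line that the arm cannot do raises manip.Unreachable and nothing moves.
- manip.sign_off(): hands the job in; it is judged then, once.
The state is a dict: "clock": time; "joint_pos": joint angles; "joint_vel": joint speeds; "effort": joint torques, N m; "position": TCP position; "tcp_rot": TCP orientation; "ft_force": force on the tool from outside, world axes, zero at the start; "wrist_torque": the same for the moment, N m; "gripper_width": opening from 0.0 (shut) to 1.0 (fully open); "finger_force": force on a finger pad.
Only numpy, scipy, OpenCV 4.12 (cv2) and the standard library are available. Lean on these libraries where they do the work, as an engineer would, in place of code of your own. Each camera call takes 0.05 s, during which the arm holds its last target. There are 200 camera calls.

## Working session

There is one attempt and no reset: what is moved stays moved. The work goes in short steps, each a Python script; the robot and the scene stay as the last script left them, time stands still between calls to the robot, and variables do not carry over. Pictures are saved under pics/ and viewed, at most 14 in all, crops included, and the job is handed in when it is done.

```bash
ls; mkdir -p pics; python3 - <<'E'
from bench import manip
import cv2,numpy as np
for n in("top","side"):
    p,d=manip.camera(n); cv2.imwrite(f"pics/{n}0.png",p); np.save(f"pics/{n}0.npy",d)
    m=manip.camera_model(n); print(n,{k:np.round(v,3).tolist() for k,v in m.items()})
print(manip.state())
E
```

```text
pics
top {'fx': 428.159, 'fy': 428.159, 'cx': 248.166, 'cy': 196.004, 'dist': [-0.133, 0.0, 0.0, 0.0, 0.0], 'T': [[0.004, -0.998, 0.062, 0.393], [-1.0, -0.003, 0.021, 0.02], [-0.021, -0.062, -0.998, 1.312], [0.0, 0.0, 0.0, 1.0]]}
side {'fx': 479.313, 'fy': 479.313, 'cx': 260.693, 'cy': 190.477, 'dist': [-0.166, 0.0, 0.0, 0.0, 0.0], 'T': [[-0.812, 0.416, -0.41, 1.166], [0.583, 0.552, -0.596, 1.073], [-0.022, -0.723, -0.691, 1.215], [0.0, 0.0, 0.0, 1.0]]}
{'clock': 0.1, 'joint_pos': array([ 9.92815276e-01,  2.17709015e-01,  1.61479145e+00, -5.79647810e-07,
        1.31129909e+00, -1.12202179e-01]), 'joint_vel': array([-0.00053918, -0.00331227, -0.00353657,  0.00085524, -0.00090723,
        0.0009318 ]), 'effort': array([-7.60462735e-04, -3.98077726e+01, -3.04968846e+01, -3.04567802e-04,
        4.33354653e-03,  1.23934714e-05]), 'position': array([0.28027328, 0.55780449, 0.23007077]), 'tcp_rot': array([ 2.30789702e-01,  9.73003030e-01, -1.03849493e-03, -3.73016413e-04]), 'ft_force': array([ 0.22003542, -0.23442777,  0.14004045]), 'wrist_torque': array([ 0.04042025,  0.05227675, -0.02395414]), 'finger_force': 0.0, 'gripper_width': 1.0006985138996654}
```

View pics/top0.png

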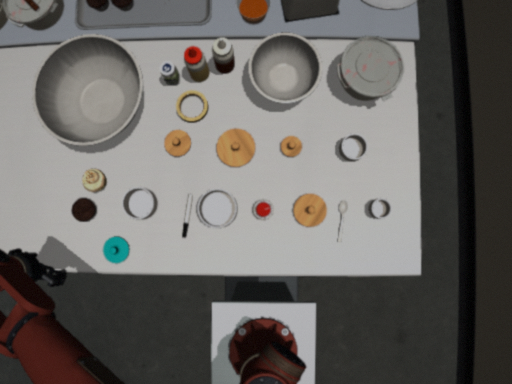

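View pics/side0.png

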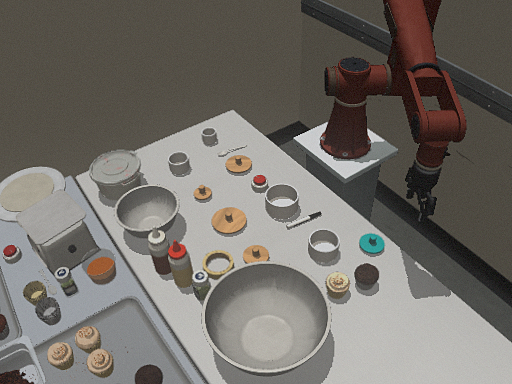

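The top view shows these candidates:
- **Pots:** (217,208) XL, (141,204) large, (352,148) medium and (377,208) small.
- **Wooden lids:** (236,148) XL, (309,210) large, (177,143) medium and (291,146) small.
- **Not lids or pots for the job:** turquoise lid (116,249), yellow ring (192,106), cupcakes (93,180)/(84,209), bowls, timer (263,209), spoon (341,220) and knife (188,215).

Next I measure positions and diameters from both cameras.

```bash
cat > h.py <<'E'
from bench import manip
import cv2,numpy as np
from scipy.optimize import least_squares
def cloud(name,d):
    m=manip.camera_model(name); K=np.array([[m["fx"],0,m["cx"]],[0,m["fy"],m["cy"]],[0,0,1]])
    v,u=np.mgrid[:d.shape[0],:d.shape[1]]
    q=cv2.undistortPoints(np.stack([u,v],-1).reshape(-1,1,2).astype(float),K,np.array(m["dist"])).reshape(*d.shape,2)
    T=np.array(m["T"]); R=T[:3,:3]
    ray=np.concatenate([q,np.ones((*d.shape,1))],-1)@R.T
    P=ray*d[...,None]+T[:3,3]; P[d<=0]=np.nan
    return P,ray,T[:3,3]
def onplane(ray,o,z): return o+ray*((z-o[2])/ray[...,2:])
def circ(p,r=None):
    c=np.median(p,0)
    f=(lambda x:np.hypot(*(p-x[:2]).T)-x[2]) if r is None else (lambda x:np.hypot(*(p-x[:2]).T)-r)
    s=least_squares(f,[*c,.04] if r is None else c,loss="soft_l1",f_scale=.002)
    return s.x,np.sqrt(np.mean(s.fun**2))
LIDS=dict(small=((291,146),.066),medium=((177,143),.084),large=((309,210),.102),xl=((236,148),.120))
POTS=dict(small=((377,208),.062,.048),medium=((352,148),.080,.054),large=((141,204),.098,.060),xl=((217,208),.116,.066))
def lid_mask(p):
    h=cv2.cvtColor(p,cv2.COLOR_BGR2HSV); return ((h[...,0]>5)&(h[...,0]<25)&(h[...,1]>70)).astype(np.uint8)
def potfit(P,c,D,H):
    "rim points near c at height H"
    m=(np.hypot(P[...,0]-c[0],P[...,1]-c[1])<D/2+.015)&(abs(P[...,2]-H)<.007)
    q=P[m]; x,e=circ(q[:,:2],D/2-.0025); return x,e,len(q),np.median(q[:,2])
E
python3 - <<'E'
from h import *
p=cv2.imread("pics/top0.png"); P,ray,o=cloud("top",np.load("pics/top0.npy")); S,rs,os_=cloud("side",np.load("pics/side0.npy"))
ps=cv2.imread("pics/side0.png")
g=P[150:180,200:400,2]; print("table z",np.nanmedian(P[255:265,200:400,2]),np.nanstd(P[255:265,200:400,2]))
n,L,st,ce=cv2.connectedComponentsWithStats(lid_mask(p)); Ls=cv2.connectedComponents(lid_mask(ps))[1]
for k,((u,v),D) in LIDS.items():
    l=L[v+5,u+5]; c,_=cv2.findContours((L==l).astype(np.uint8),0,cv2.CHAIN_APPROX_NONE)
    c=max(c,key=len)[:,0]; q=onplane(ray,o,.016)[c[:,1],c[:,0]][:,:2]; x,e=circ(q)
    near=np.hypot(P[...,0]-x[0],P[...,1]-x[1])
    t=P[(near<.025)&(P[...,2]>.040)]; 
    ns=np.hypot(S[...,0]-x[0],S[...,1]-x[1]); ts=S[(ns<.025)&(S[...,2]>.043)]
    w=S[(ns<D/2+.015)&(S[...,2]>.012)&(S[...,2]<.024)]
    print("lid",k,np.round(x,4),"e",round(e,4),"| knob top",np.round(t.mean(0),4),len(t),"| knob side",np.round(ts.mean(0),4),len(ts),"flange z",np.round(np.nanmedian(P[(near<D/2-.008)&(near>.018)][:,2]),4), "side flange c",np.round((w.min(0)+w.max(0))/2,4))
for k,((u,v),D,H) in POTS.items():
    c=onplane(ray,o,.03)[v,u]
    print("pot",k,[ (np.round(x,4),round(e,4),n,round(z,4)) for x,e,n,z in (potfit(P,c,D,H),potfit(S,c,D,H))])
    q=P[(np.hypot(P[...,0]-c[0],P[...,1]-c[1])<D/2+.015)&(abs(P[...,2]-H)<.007)]; print("   free fit",np.round(circ(q[:,:2])[0],4))
for n,(u,v) in dict(timer=(263,209),spoon=(341,220),turq=(116,249),spoonhead=(343,206)).items(): print(n,np.round(P[v,u],3))
h=np.nan_to_num(P[90:280,60:410,2]); cv2.imwrite("pics/crop.png",np.vstack([cv2.resize(p[130:240,120:400],None,fx=2.6,fy=2.6,interpolation=2)]))
E
```

```text
table z -0.0016511040109478126 0.0026998706798512973
lid small [ 0.6276 -0.083   0.0312] e 0.0008 | knob top [ 0.6262 -0.0838  0.0458] 41 | knob side [ 0.6325 -0.0804  0.047 ] 20 flange z 0.0161 side flange c [ 0.6326 -0.0823  0.0177]
lid medium [0.6381 0.2669 0.0404] e 0.0009 | knob top [0.6375 0.2669 0.0457] 42 | knob side [0.642  0.2704 0.0466] 29 flange z 0.0165 side flange c [0.643  0.2668 0.0179]
lid large [ 0.4324 -0.139   0.0493] e 0.0009 | knob top [ 0.4337 -0.1386  0.0469] 38 | knob side [ 0.4376 -0.1355  0.0471] 17 flange z 0.0167 side flange c [ 0.4368 -0.137   0.0177]
lid xl [0.6234 0.0872 0.0582] e 0.0008 | knob top [0.6221 0.0858 0.0458] 40 | knob side [0.6284 0.0888 0.0463] 23 flange z 0.0164 side flange c [0.628  0.0876 0.0177]
pot small [(array([ 0.438 , -0.3495]), np.float64(0.0017), 106, np.float64(0.0456)), (array([ 0.4416, -0.3485]), np.float64(0.0028), 57, np.float64(0.0461))]
   free fit [ 0.4379 -0.3495  0.0288]
pot medium [(array([ 0.6217, -0.2697]), np.float64(0.0018), 151, np.float64(0.0519)), (array([ 0.6241, -0.2657]), np.float64(0.0029), 98, np.float64(0.052))]
   free fit [ 0.6217 -0.2697  0.0371]
pot large [(array([0.4505, 0.3763]), np.float64(0.002), 171, np.float64(0.0575)), (array([0.4533, 0.3792]), np.float64(0.0023), 159, np.float64(0.057))]
   free fit [0.4505 0.3762 0.0454]
pot xl [(array([0.4361, 0.1372]), np.float64(0.002), 203, np.float64(0.0639)), (array([0.4397, 0.141 ]), np.float64(0.0024), 162, np.float64(0.0636))]
   free fit [0.4361 0.1372 0.0543]
timer [0.434 0.002 0.039]
spoon [ 0.402 -0.237  0.006]
turq [0.311 0.444 0.043]
spoonhead [ 0.445 -0.244  0.002]
```

View pics/crop.png

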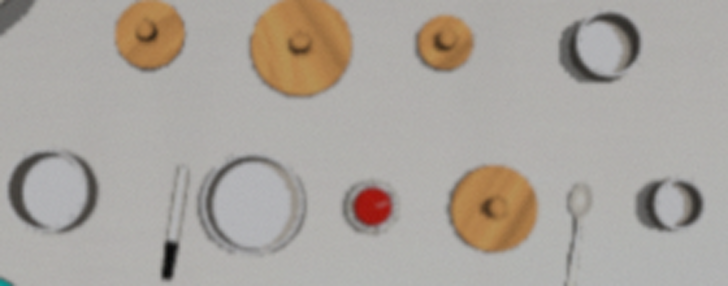

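The crop confirms four wooden lids, with (236,148) as XL, four pots and no other candidates; the measured diameters (62/81/99/116 mm) match. The two cameras differ by a constant 4 mm or so, so I average them. I start with the XL lid and check the lid in hand.

```bash
cat >> h.py <<'E'
LP=dict(xl=(.6255,.0873),large=(.435,-.1375),medium=(.6403,.2672),small=(.6295,-.0823))
PP=dict(xl=(.4379,.1391),large=(.4519,.3778),medium=(.6229,-.2677),small=(.4398,-.349))
GZ=.024; UP=.19
def quat(x,y):
    a=(np.arctan2(y,x)+np.pi/2)/2; return [np.cos(a),np.sin(a),0.,0.]
def pick(k,up=UP):
    x,y=LP[k]; q=quat(x,y); manip.gripper_open()
    manip.move_pose([x,y,.13],q); manip.move_linear([x,y,GZ],rate=.1)
    manip.grasp(40); s=manip.state(); print("grip",s["gripper_width"],s["finger_force"])
    manip.move_linear([x,y,up],rate=.2)
    s=manip.state(); print(s["clock"],s["gripper_width"],s["finger_force"],s["ft_force"])
def place(k,off=(0,0)):
    x,y=np.array(PP[k])+off; H=POTS[k][2]; q=quat(x,y); z=GZ+H-.010
    manip.move_linear([x,y,UP],q,rate=.25)
    manip.move_linear([x,y,z+.012],rate=.12)
    print("contact",manip.move_linear([x,y,z-.002],rate=.03,until_force=4),"z err",manip.state()["position"][2]-z)
    manip.gripper_open(); manip.move_linear([x,y,UP],rate=.2); print("t",manip.state()["clock"])
E
python3 - <<'E'
from h import *
pick("xl")
for n in("top","side"):
    p,d=manip.camera(n); cv2.imwrite(f"pics/{n}1.png",p); np.save(f"pics/{n}1.npy",d)
    P,ray,o=cloud(n,d); t=manip.state()["position"]; print(t)
    m=lid_mask(p)&((np.hypot(P[...,0]-t[0],P[...,1]-t[1])<.08)&(P[...,2]>t[2]-.03))
    q=P[m>0]; print(n,len(q),"z",np.median(q[:,2]),"box centre",(np.percentile(q,1,0)+np.percentile(q,99,0))/2)
a=cv2.imread("pics/top1.png")[90:230,160:340]; b=cv2.imread("pics/side1.png")[60:240,150:330]
cv2.imwrite("pics/c1.png",np.hstack([cv2.resize(a,(390,400)),cv2.resize(b,(400,400))]))
E
```

```text
grip 0.24314614513500715 39.51207876205444
5.2417 0.24210055703558886 39.25964891910553 [-0.56432537 -0.47809584 -1.48888315]
[0.62384959 0.08723324 0.18746535]
top 659 z 0.1816869635242535 box centre [0.60174225 0.08647517 0.36009997]
[0.62384072 0.08722728 0.18735097]
side 1382 z 0.40445973103120275 box centre [0.62017973 0.09160731 0.36174286]
```

View pics/c1.png

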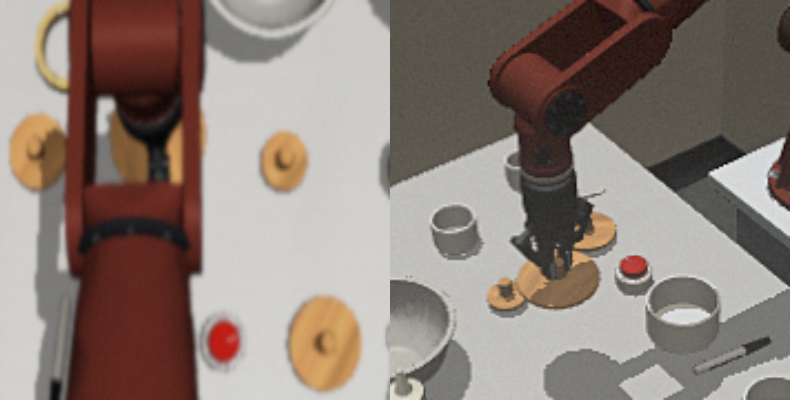

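The lid hangs level in the grip, at about (560,278) in the right half. Now a quick offline side-camera bias check, then I place it, compensating for the small arm sag.

```bash
python3 - <<'E'
s=open("h.py").read()
s=s.replace("    manip.move_linear([x,y,z+.012],rate=.12)\n","    manip.sleep(.2); e=np.array([x,y])-manip.state()['position'][:2]; print('sag',e); x,y=np.array([x,y])+e\n    manip.move_linear([x,y,z+.012],rate=.12)\n")
open("h.py","w").write(s)
E
python3 - <<'E'
from h import *
p=cv2.imread("pics/side1.png"); P,ray,o=cloud("side",np.load("pics/side1.npy"))
t=[.6238,.0872]; m=(lid_mask(p)>0)&(np.hypot(P[...,0]-t[0],P[...,1]-t[1])<.08)&(P[...,2]>.172)&(P[...,2]<.19)
q=P[m]; print(len(q),(q.min(0)+q.max(0))/2,np.median(q[:,2]))
h=cv2.convexHull(q[:,:2].astype(np.float32))[:,0]; print(circ(h), circ(h,.06))
place("xl")
manip.move_pose([*LP["large"],.19],quat(*LP["large"])); 
for n in("top","side"):
    p,d=manip.camera(n); cv2.imwrite(f"pics/{n}2.png",p); np.save(f"pics/{n}2.npy",d)
    P,ray,o=cloud(n,d); c=PP["xl"]; r=np.hypot(P[...,0]-c[0],P[...,1]-c[1])
    w=P[(lid_mask(p)>0)&(r<.075)&(abs(P[...,2]-.072)<.008)]; h=cv2.convexHull(w[:,:2].astype(np.float32))[:,0]
    A=np.c_[w[:,:2],np.ones(len(w))]; print(n,len(w),circ(h,.06),"z",np.median(w[:,2]),"tilt",np.linalg.lstsq(A,w[:,2],rcond=None)[0][:2])
a=cv2.imread("pics/top2.png")[150:260,120:300]; b=cv2.imread("pics/side2.png")[140:280,180:380]
cv2.imwrite("pics/c2.png",np.hstack([cv2.resize(a,(400,300)),cv2.resize(b,(400,300))]))
E
```

```text
603 [0.62717059 0.09139951 0.18096773] 0.1797101667430694
(array([0.6269649 , 0.08921439, 0.05947368]), np.float64(0.001051869141924343)) (array([0.62700816, 0.08889554]), np.float64(0.0011791916120840135))
sag [-0.00117053  0.00031677]
contact True z err 0.000293061074174053
t 9.2083
top 1230 (array([0.43675675, 0.13886992]), np.float64(0.0016545258709924)) z 0.07230299300351839 tilt [-0.00287233 -0.00028893]
side 622 (array([0.43916074, 0.14128018]), np.float64(0.001958594892610236)) z 0.07258951271709024 tilt [-0.00011494 -0.00087869]
```

View pics/c2.png

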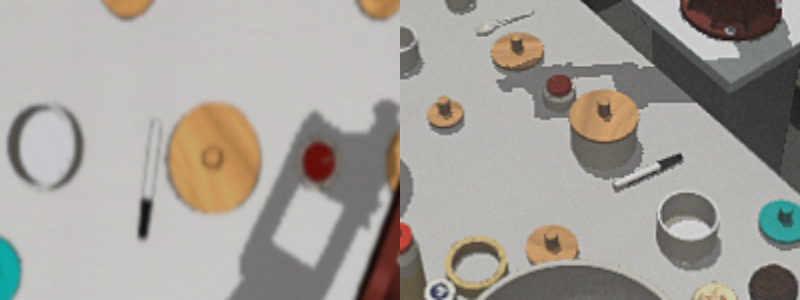

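The XL lid is seated level: flange at z about 0.0725 in both views, contact at the expected height, and centred. Carrying on with the other three.

```bash
python3 - <<'E'
from h import *
for k in("large","small","medium"):
    print(k); pick(k)
    if manip.state()["finger_force"]<10: raise SystemExit("lost")
    place(k)
x,y=.35,.0; manip.move_pose([.33,.33,.3],quat(.33,.33)); manip.sleep(.3)
for n in("top","side"):
    p,d=manip.camera(n); cv2.imwrite(f"pics/{n}3.png",p)
    P,ray,o=cloud(n,d)
    for k,(uv,D,H) in POTS.items():
        c=PP[k]; r=np.hypot(P[...,0]-c[0],P[...,1]-c[1])
        w=P[(lid_mask(p)>0)&(r<D/2+.015)&(abs(P[...,2]-.006-H)<.009)]
        if len(w)<20: print(n,k,"few",len(w)); continue
        h=cv2.convexHull(w[:,:2].astype(np.float32))[:,0]; A=np.c_[w[:,:2],np.ones(len(w))]
        print(n,k,len(w),np.round(circ(h,D/2+.002)[0]-c,4),"z-exp",round(np.median(w[:,2])-H-.008,4),"tilt",np.round(np.linalg.lstsq(A,w[:,2],rcond=None)[0][:2],3))
E
```

```text
large
grip 0.24347001652738542 39.24743950366974
13.75 0.2425800524618216 39.12513613700867 [-0.22382461 -0.25319511 -1.94845273]
sag [-0.00014711  0.00054248]
contact True z err 0.00031076264542846677
t 18.9833
small
grip 0.242711525575447 39.14262056350708
23.8 0.24466849704545232 39.09048020839691 [-0.84613213  0.29383981 -1.12341601]
sag [-0.00057534 -0.00078441]
contact True z err 0.0002526147823406766
t 28.4417
medium
grip 0.24644765129511173 39.330273270606995
33.7833 0.24324475402073703 39.10411477088928 [-0.3426257   0.18957862 -2.17999401]
sag [-0.00015547 -0.00070749]
contact True z err 0.0002583753181553544
t 39.1833
top small 320 [-0.0013 -0.0006] z-exp -0.0017 tilt [-0.002  0.005]
top medium 549 [-0.001   0.0005] z-exp -0.0018 tilt [0.002 0.007]
top large 818 [ 0.002 -0.002] z-exp -0.0017 tilt [-0.002  0.005]
top xl 1231 [-0.0016 -0.0005] z-exp -0.0017 tilt [ 0.    -0.002]
side small 104 [0.0006 0.004 ] z-exp -0.0011 tilt [0.026 0.02 ]
side medium 210 [0.0021 0.0036] z-exp -0.001 tilt [ 0.001 -0.006]
side large 568 [0.0038 0.0012] z-exp -0.0015 tilt [0.005 0.001]
side xl 620 [0.0021 0.0018] z-exp -0.0012 tilt [0.007 0.001]
```

```bash
python3 -c "
import cv2,numpy as np
a=cv2.imread('pics/top3.png')[100:270,70:420];b=cv2.imread('pics/side3.png')[100:290,130:430]
cv2.imwrite('pics/c3.png',np.hstack([cv2.resize(a,(400,300)),cv2.resize(b,(400,300))]))"
```

```text
(no output)
```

View pics/c3.png

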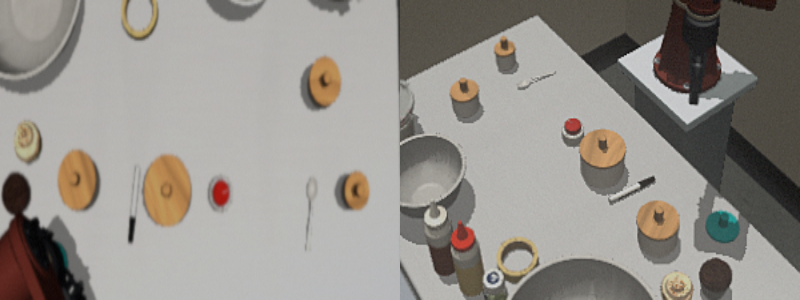

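View pics/side3.png

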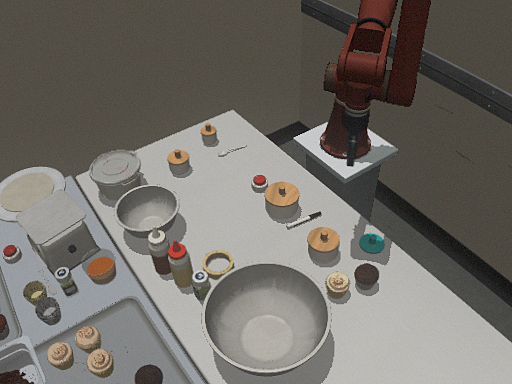

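The side picture shows all four lids seated level: (282,195) XL, (323,241) large, (178,159) medium and (208,133) small. The timer (260,183) and spoon (232,151) have not moved, and the robot is clear.

```bash
python3 -c "
from bench import manip
print(manip.sign_off())"
```

```text
the job is handed in; nothing more can be done
None
```

All four lids are on their matching pots and measured level and centred in both cameras; the timer and teaspoon were left alone, and I handed the job in at about 41 s on the robot's clock (limit 99 s).

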